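Unstack the rinsed dosing measures onto their own concentrate bottles

TASK

The four dosing measures have been rinsed and left nested upside down on the drip tray. Take the stack apart from the top and put each measure, still upside down, over the closure of the concentrate bottle of its own colour, level and fully down, so that no product is dosed with another's measure. Leave the bottles standing where they are and do not knock over bottles or measures.

Things in the scene. Friction and masses are not known exactly. Their poses are not given: they have to be found in the camera images.
- measure_red: red double-ended dosing measure, rigid, 30 g, 58 mm high, bottom one of the stack, mouth down. Origin: centre of the wide mouth (underside), z up. Wide cup z 0-36: outside diameter 67 to 49, inside 62 to 44 at its ceiling z 34. Small cup, open upward, z 37-58, outside 37 to 40: grip it across here. Tab 16 x 3 mm at the mouth, along +x to 58 mm from the axis.
- measure_yellow: yellow double-ended dosing measure, rigid, 30 g, 58 mm high, second lowest of the stack, mouth down. Origin: centre of the wide mouth (underside), z up. Wide cup z 0-36: outside diameter 67 to 49, inside 62 to 44 at its ceiling z 34. Small cup, open upward, z 37-58, outside 37 to 40: grip it across here. Tab 16 x 3 mm at the mouth, along +x to 58 mm from the axis.
- measure_green: green double-ended dosing measure, rigid, 30 g, 58 mm high, third lowest of the stack, mouth down. Origin: centre of the wide mouth (underside), z up. Wide cup z 0-36: outside diameter 67 to 49, inside 62 to 44 at its ceiling z 34. Small cup, open upward, z 37-58, outside 37 to 40: grip it across here. Tab 16 x 3 mm at the mouth, along +x to 58 mm from the axis.
- measure_blue: blue double-ended dosing measure, rigid, 30 g, 58 mm high, top one of the stack, mouth down. Origin: centre of the wide mouth (underside), z up. Wide cup z 0-36: outside diameter 67 to 49, inside 62 to 44 at its ceiling z 34. Small cup, open upward, z 37-58, outside 37 to 40: grip it across here. Tab 16 x 3 mm at the mouth, along +x to 58 mm from the axis.
- bottle_red: loose white 1 l concentrate bottle with red closure and red sleeve; diameter 56, height 192 mm, 0.77 kg. Origin: centre of its underside, z up. Closure: diameter 37, z 154-192 mm, flat top. A measure put over it rests with its ceiling on the closure's top, its mouth then 158 mm above the bottle's underside.
- bottle_yellow: loose white 1 l concentrate bottle with yellow closure and yellow sleeve; diameter 56, height 192 mm, 0.77 kg. Origin: centre of its underside, z up. Closure: diameter 37, z 154-192 mm, flat top. A measure put over it rests with its ceiling on the closure's top, its mouth then 158 mm above the bottle's underside.
- bottle_green: loose white 1 l concentrate bottle with green closure and green sleeve; diameter 56, height 192 mm, 0.77 kg. Origin: centre of its underside, z up. Closure: diameter 37, z 154-192 mm, flat top. A measure put over it rests with its ceiling on the closure's top, its mouth then 158 mm above the bottle's underside.
- bottle_blue: loose white 1 l concentrate bottle with blue closure and blue sleeve; diameter 56, height 192 mm, 0.77 kg. Origin: centre of its underside, z up. Closure: diameter 37, z 154-192 mm, flat top. A measure put over it rests with its ceiling on the closure's top, its mouth then 158 mm above the bottle's underside.
- drip_tray: fixed white drip tray, 140 x 140 x 14 mm, with the stack near its middle. Origin: centre of its underside; ribbed floor at z 6 mm. In the stack each measure's ceiling rests on the small cup's rim of the one below: 24 mm from one to the next, about 2 mm play sideways, nothing jams; lift straight up.
There are look-alikes about, which are no part of the job. What is shaped like the measure_yellow but purple is not meant.

How it is judged:
At the end, for the whole second after the job is handed in: Each measure is upside down over its own colour's bottle: axes within 10 mm, mouth 152 to 163 mm above the bottle's underside (at rest 158), tilt under 0.1 rad, still and released; each bottle still, upright within 0.06 rad, within 30 mm of its start (horizontal distance between measure_red and bottle_red below 0.01 m and z of measure_red in the frame of bottle_red between 0.152 and 0.163 m and angle between each of measure_red, measure_yellow, measure_green, measure_blue's own z axis and vertical below 0.1 rad and angle between each of bottle_red, bottle_yellow, bottle_green, bottle_blue's own z axis and vertical below 0.06 rad and distance of each of bottle_red, bottle_yellow, bottle_green, bottle_blue from where it was at the start of the episode below 0.03 m and linear speed of each of measure_red, bottle_red, measure_yellow, bottle_yellow, measure_green, bottle_green, measure_blue, bottle_blue below 0.02 m/s and contact force between each of measure_red, measure_yellow, measure_green, measure_blue and the fingers below 0.1 N and horizontal distance between measure_yellow and bottle_yellow below 0.01 m and z of measure_yellow in the frame of bottle_yellow between 0.152 and 0.163 m and horizontal distance between measure_green and bottle_green below 0.01 m and z of measure_green in the frame of bottle_green between 0.152 and 0.163 m and horizontal distance between measure_blue and bottle_blue below 0.01 m and z of measure_blue in the frame of bottle_blue between 0.152 and 0.163 m); the robot touches nothing.
It fails at once if a bottle is knocked over (tilted more than 0.4 rad) (angle between any of bottle_red, bottle_yellow, bottle_green, bottle_blue's own z axis and vertical above 0.4 rad).
It fails at once if a measure topples or is turned over (tilted more than 0.8 rad) (angle between any of measure_red, measure_yellow, measure_green, measure_blue's own z axis and vertical above 0.8 rad).
It also fails if it takes over 104 s, if anything falls off the work surface, if the arm or the gripper's body presses on something with over 40 N, if the wrist force passes 120 N, or if a joint passes its speed limit or range.

ROBOT

A 7-joint arm with a two-finger parallel gripper is mounted at the origin on a cart in front of the work surface, level with it; the furniture and walls round the work are solid. World frame = base frame: x ahead of the robot, y to its left, z up, the work surface at z = 0. Lengths are in m, angles in rad, forces in N, time in s.
With the tool pointing down it reaches from about 0.35 to 0.775 m from the base axis. Payload 3.1 kg.
Tool frame: the origin (TCP) lies midway between the tips of the shut fingers; the grasp point (between the pads) lies 19 mm behind it; z points along the fingers, y is the line along which they close (so a half turn about z gives the same grasp; the last joint's range is limited). The gripper opens to 85 mm and grips with 20 to 120 N. Pads are 22 mm wide; open, the fingers measure 114 mm over their backs; the gripper's body (76 mm by 85 mm) begins 54 mm behind the grasp point. The pads swing forward as they close: fully open they stand 13 mm farther back than shut.
Start: joints at [-1.215, 0.311, 0.014, 1.512, -0.004, 1.319, -0.027], TCP at [0.213, 0.507, 0.231] pointing down, gripper open.
Joint ranges: [-2.7, 2.7], [-0.3, 1.91], [-1.27, 1.3], [0.12, 2.57], [-1.44, 4.58], [0.2, 2.03], [-3.05, 3.05]. Speed limits (rad/s): [2.79, 2.79, 3.14, 3.14, 3.14, 3.14, 3.14].

INTERFACE

Orientations are given as a rotation vector (axis times angle).
In Python, from station import readout, snapshot, workorder gives the robot as it stands.
- The arm moves only by the shell command python3 -m jog 'ROWS' [FORCE]. ROWS is JSON, one flat list of numbers, 5 for each row, row after row: the opening, from 0 (shut) to 1 (fully open), then the shift along the tool's x, y, z in m, then the turn about the tool's z in rad. A call has 1 to 20 rows; each row shifts and turns the commanded pose from where the row before left it, along the tool's axes as they then stand; what a row does not reach is not made up. A row lasts 1/10 s, in which the tool goes at most 50 mm and 8.59 degrees, less where a joint would pass 70% of its speed; a pose out of reach is approached as far as the arm can. A call with a gripper value outside its range is refused whole. The fingers move at their own pace and stop on an object; FORCE is the grip in N (left out, the last holds). Time passes only in rows, so rows that do not move let the fingers close. It gives the time, the measured TCP pose, the force, the opening and the grip force at its end, in the units of the state.
- readout.state(): the state, without advancing time (a new reading comes with each control period).
- snapshot(name): name is "scene" or "side" or "wrist"; returns a dict with "image" (480x640x3 uint8, blue, green, red), "depth" (480x640 float32, m along the optical axis (not along the pixel's ray), 0 where there is no reading), "fov_y" (degrees; the focal length in pixels is half the picture's height over the tangent of half this angle, whatever the lens; pixels are square), "cx", "cy" (the principal point, pixels), "k1" (the pictures are not rectified: a ray, as slopes to the right and down, at radius r is drawn at 1 + k1 r^2 times it, then the intrinsics apply), "xyz" and "attitude" of the camera in the world. Camera axes: x right, y up, looking along -z (the intrinsics and any distortion apply to the point x, -y, -z); pixel columns grow to the right and rows downward; lengths in m; the calibration is good to about 2 mm. A picture is of the moment at which its call begins.
- workorder.hand_in(): hands the job in; it is judged then, once.
The state is a dict: "time_s": time; "q": joint angles; "joint_velocities": joint speeds; "effort": joint torques, N m; "eef_pos": TCP position; "tool_rot": TCP orientation; "wrist_force": force on the tool from outside, world axes, zero at the start; "torque": the same for the moment, N m; "finger_gap": opening from 0.0 (shut) to 1.0 (fully open); "grip_force": force on a finger pad.
Only numpy, scipy, OpenCV 4.12 (cv2) and the standard library are available. Lean on these libraries where they do the work, as an engineer would, in place of code of your own. Each camera call takes 0.05 s, during which the arm holds its last target. There are 200 camera calls.

## Working session

There is one attempt and no reset: what is moved stays moved. The work goes in short steps, Python scripts to look and compute and a shell command to move; the robot and the scene stay as the last step left them, time stands still between calls to the robot, and variables do not carry over. Pictures are saved under pics/ and viewed, at most 14 in all, crops included, and the job is handed in when it is done.

```bash
mkdir -p pics
cat > h.py <<'E'
import numpy as np, cv2
from scipy.spatial.transform import Rotation as R
from station import readout, snapshot, workorder
def rot(a):
    a=np.asarray(a,float)
    return a if a.shape==(3,3) else (R.from_quat(a).as_matrix() if a.size==4 else R.from_rotvec(a).as_matrix())
def K(s):
    f=240/np.tan(np.radians(s["fov_y"])/2)
    return np.array([[f,0,s["cx"]],[0,f,s["cy"]],[0,0,1.]])
def und(s,uv):
    return cv2.undistortPointsIter(np.asarray(uv,float).reshape(-1,1,2),K(s),np.array([s["k1"],0,0,0.]),None,None,(3,50,1e-9)).reshape(-1,2)
def ray(s,uv):
    n=und(s,uv); d=np.c_[n[:,0],-n[:,1],-np.ones(len(n))]
    return np.array(s["xyz"]),d@rot(s["attitude"]).T
def plane(s,uv,z):
    o,d=ray(s,uv); return o+d*((z-o[2])/d[:,2])[:,None]
def cloud(s):
    v,u=np.mgrid[0:480,0:640]; o,d=ray(s,np.c_[u.ravel(),v.ravel()])
    return (o+d*s["depth"].reshape(-1,1)).reshape(480,640,3)
E
python3 - <<'E'
from h import *
print(readout.state())
for n in("scene","side","wrist"):
    s=snapshot(n); cv2.imwrite(f"pics/{n}0.png",s["image"]); print(n,{k:v for k,v in s.items() if k not in("image","depth")})
E
```

```text
{'time_s': 0.0, 'q': array([-1.21471556,  0.31172152,  0.01398772,  1.51307303, -0.00440697,
        1.31919164, -0.02721124]), 'joint_velocities': array([ 1.36702783e-03, -8.17157840e-04, -5.63578367e-04, -6.13500935e-04,
       -2.23631815e-05,  1.25669944e-03,  5.29334182e-04]), 'effort': array([-3.74828751e-04, -3.79905903e+01,  1.45876477e-01, -2.30592960e+01,
        1.21003381e-02,  1.35418403e-02,  2.24427265e-05]), 'eef_pos': array([0.21275572, 0.50638667, 0.23021689]), 'tool_rot': array([-0.62054144, -3.07930742,  0.00366267]), 'wrist_force': array([-1.06082251,  0.56562757,  0.34198711]), 'torque': array([ 0.03520311, -0.01755796, -0.04305271]), 'grip_force': 0.0, 'finger_gap': 1.0004413343056902}
scene {'fov_y': 57.9020822602081, 'cx': 322.9736296517524, 'cy': 239.3401844220451, 'k1': 0.0013660973090293788, 'xyz': array([ 0.12589075, -0.76017561,  0.50492   ]), 'attitude': array([ 1.09392701, -0.28144477, -0.42371964])}
side {'fov_y': 48.7580654264124, 'cx': 312.689914257676, 'cy': 243.9072683958126, 'k1': -0.004739055778777958, 'xyz': array([ 0.50642007, -0.74065827,  0.60597766]), 'attitude': array([ 0.95085628, -0.03606737, -0.05453184])}
wrist {'fov_y': 70.9557099037559, 'cx': 319.634169076125, 'cy': 236.95010842831076, 'k1': -0.052334293856866, 'xyz': array([0.14043933, 0.53660754, 0.37261036]), 'attitude': array([-0.27685369, -0.18129016,  1.16316066])}
```

View pics/scene0.png

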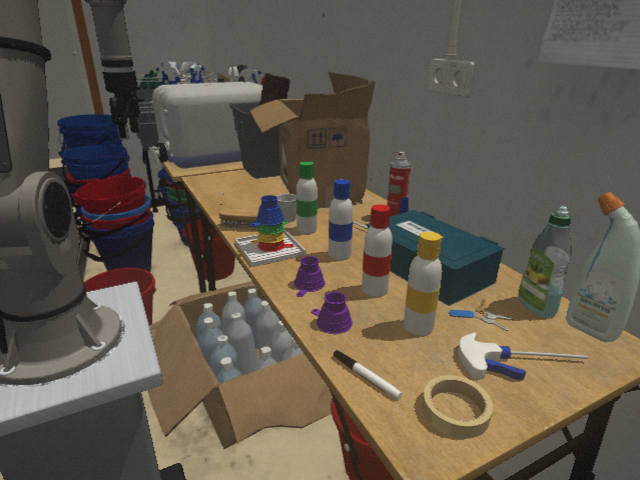

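View pics/side0.png

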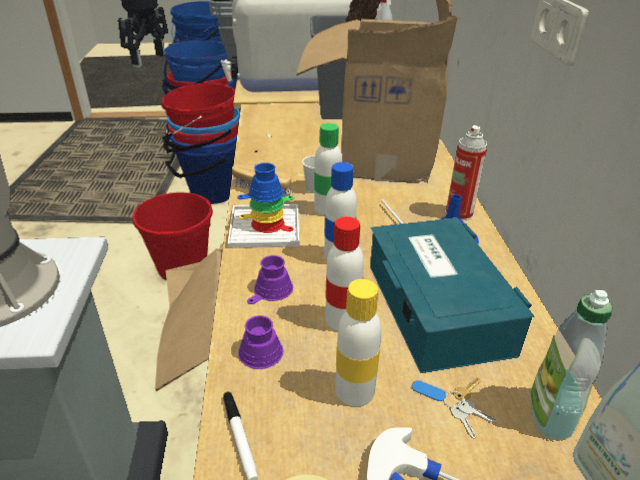

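Stack in scene at (270,222), side at (267,195). Bottles with closures in scene: green (306,168), blue (342,187), red (379,215), yellow (430,245). Things that could be mistaken: purple measures (309,272) and (334,312), and the green-capped and orange-capped detergent bottles (560,215) and (612,203). The red can (400,160) is another.

```bash
cat > meas.py <<'E'
from h import *
from scipy.optimize import least_squares
H={"red":[(0,8),(172,180)],"yellow":[(20,32)],"green":[(45,80)],"blue":[(105,125)],"purple":[(130,155)]}
def mask(im,c):
    h=cv2.cvtColor(im,cv2.COLOR_BGR2HSV); m=np.zeros(h.shape[:2],bool)
    for a,b in H[c]: m|=(h[...,0]>=a)&(h[...,0]<=b)&(h[...,1]>110)&(h[...,2]>50)
    return m
def circ(p,r=None):
    c0=p.mean(0)
    if r: return least_squares(lambda x:np.hypot(*(p-x).T)-r,c0,loss="soft_l1",f_scale=.002).x
    return least_squares(lambda x:np.hypot(*(p-x[:2]).T)-x[2],[*c0,.02],loss="soft_l1",f_scale=.002).x
E
python3 - <<'E'
from meas import *
np.set_printoptions(precision=4,suppress=True)
for n in("scene","side"):
    s=snapshot(n); P=cloud(s); im=s["image"]; ok=s["depth"]>0
    for c in H:
        m=mask(im,c)&ok&(P[...,0]>.2)&(P[...,0]<.85)&(abs(P[...,1])<.6)&(P[...,2]>-.02)&(P[...,2]<.25)
        k,L,st,ce=cv2.connectedComponentsWithStats(m.astype(np.uint8))
        for i in range(1,k):
            if st[i,4]<60: continue
            q=P[L==i]; print(n,c,"px",ce[i].round(),"n",st[i,4],"mean",q.mean(0),"z",np.percentile(q[:,2],[1,99]))
            zt=np.percentile(q[:,2],98)
            if zt>.17 and zt<.22:
                side=q[(q[:,2]<.186)&(q[:,2]>.158)]; top=q[q[:,2]>.188]
                print("   closure fit",circ(side[:,:2],.0185),"top n",len(top),top.mean(0) if len(top) else "", "r",np.hypot(*(q.mean(0)[:2])))
            elif .09<zt<.15: 
                sm=q[(q[:,2]>.118)&(q[:,2]<.132)]; print("   cup fit",circ(sm[:,:2],.0192) if len(sm)>8 else "",circ(q[(q[:,2]>.118)][:,:2]))
E
python3 - <<'E'
from h import *
a=snapshot("scene")["image"][185:265,215:325]; b=snapshot("side")["image"][150:260,210:310]
a=cv2.resize(a,(400,290),interpolation=2);b=cv2.resize(b,(264,290),interpolation=2)
cv2.imwrite("pics/crop0.png",np.hstack([a,b]))
E
```

```text
scene red px [380. 216.] n 408 mean [ 0.59   -0.1218  0.1787] z [0.1573 0.1934]
   closure fit [ 0.5965 -0.1121] top n 126 [ 0.5937 -0.1168  0.192 ] r 0.6024671699071509
scene red px [273. 246.] n 234 mean [0.4711 0.1536 0.0153] z [0.0064 0.0269]
scene red px [376. 265.] n 522 mean [ 0.586  -0.1294  0.0742] z [0.0237 0.0972]meas.py:9: RuntimeWarning: Mean of empty slice.
  c0=p.mean(0)
  ret = um.true_divide(
Traceback (most recent call last):
  File "meas.py", line 11, in circ
    return least_squares(lambda x:np.hypot(*(p-x[:2]).T)-x[2],[*c0,.02],loss="soft_l1",f_scale=.002).x
           ~~~~~~~~~~~~~^^^^^^^^^^^^^^^^^^^^^^^^^^^^^^^^^^^^^^^^^^^^^^^^^^^^^^^^^^^^^^^^^^^^^^^^^^^^
ValueError: Initial guess is outside of provided bounds
```

View pics/crop0.png

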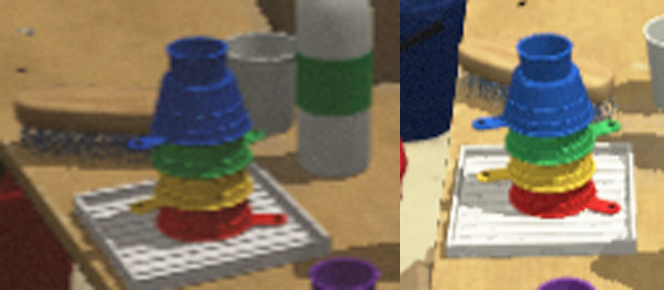

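The crop shows the stack on the tray: blue, green, yellow and red from the top, all mouth down. Tabs: blue and yellow to the left, green right and back, red right and front. This is the right stack, with no purple in it.

Run:
```python
from meas import *
np.set_printoptions(precision=4,suppress=True)
for n in("scene","side"):
    s=snapshot(n); P=cloud(s); im=s["image"]; ok=s["depth"]>0
    for c in H:
        m=mask(im,c)&ok&(P[...,0]>.2)&(P[...,0]<.85)&(abs(P[...,1])<.6)&(P[...,2]>.008)&(P[...,2]<.25)
        k,L,st,ce=cv2.connectedComponentsWithStats(m.astype(np.uint8))
        for i in range(1,k):
            if st[i,4]<80: continue
            q=P[L==i]; zt=np.percentile(q[:,2],98); d=q.mean(0)
            print(n,c,"px",ce[i].round(),"mean",d,"z",np.percentile(q[:,2],[1,99]))
            if .17<zt<.22:
                # top ellipse: ray onto z=.192 plane of closure top pixels
                t=(L==i)&(P[...,2]>.1895); v,u=np.nonzero(t)
                cn=cv2.minEnclosingCircle((plane(s,np.c_[u,v],.192)[:,:2]*1000).astype(np.float32))
                sd=q[(q[:,2]<.186)&(q[:,2]>.158)]; print("   side fit",circ(sd[:,:2],.0185),"top disc mm",np.array(cn[0]),cn[1])
            elif np.hypot(d[0]-.47,d[1]-.16)<.08:
                for lo,hi,r in[(.118,.134,.0195)]:
                    sm=q[(q[:,2]>lo)&(q[:,2]<hi)]
                    if len(sm)>10:
                        print("   small cup fit",circ(sm[:,:2],r),len(sm))
                        rim=(L==i)&(P[...,2]>.130); v,u=np.nonzero(rim)
                        print("   rim",cv2.minEnclosingCircle((plane(s,np.c_[u,v],.136)[:,:2]*1000).astype(np.float32)))
                j=np.argmax(np.hypot(q[:,0]-.475,q[:,1]-.165)); print("   tab far pt",q[j], "wide fit",circ(q[:,:2]))
```

```text
scene red px [380. 216.] mean [ 0.59   -0.1218  0.1787] z [0.1567 0.1937]
   side fit [ 0.5964 -0.112 ] top disc mm [ 595.5854 -116.3634] 20.7994327545166
scene red px [273. 246.] mean [0.4704 0.1532 0.016 ] z [0.0082 0.0272]
   tab far pt [0.5229 0.1476 0.0094] wide fit [0.4768 0.1824 0.0372]
scene red px [376. 265.] mean [ 0.5859 -0.1294  0.0743] z [0.0249 0.0974]
scene yellow px [269. 238.] mean [0.461  0.1547 0.04  ] z [0.031  0.0544]
   tab far pt [0.4164 0.1589 0.0333] wide fit [0.4727 0.1789 0.0334]
scene yellow px [429. 245.] mean [ 0.5927 -0.2642  0.1787] z [0.1559 0.1938]
   side fit [ 0.5986 -0.2564] top disc mm [ 597.9442 -260.5644] 20.538633346557617
scene yellow px [536. 276.] mean [ 0.836  -0.3094  0.079 ] z [0.0646 0.0912]
scene yellow px [422. 300.] mean [ 0.5848 -0.2732  0.0752] z [0.0286 0.0975]
scene green px [306. 169.] mean [0.5971 0.2228 0.1783] z [0.1585 0.1935]
   side fit [0.6005 0.2338] top disc mm [597.2157 226.781 ] 21.578388214111328
scene green px [308. 207.] mean [0.5969 0.2105 0.0782] z [0.0567 0.0949]
scene green px [272. 229.] mean [0.4723 0.157  0.
[... 1897 characters left out ...]
589965820312
side green px [322. 184.] mean [0.5889 0.2117 0.0756] z [0.0534 0.0948]
side green px [269. 205.] mean [0.4806 0.1583 0.062 ] z [0.0494 0.0743]
   tab far pt [0.5055 0.2368 0.0102] wide fit [0.4743 0.1862 0.0384]
side green px [584. 311.] mean [ 0.8458 -0.3141  0.1951] z [0.1876 0.2015]meas.py:9: RuntimeWarning: Mean of empty slice.
  c0=p.mean(0)
  ret = um.true_divide(
Traceback (most recent call last):
  File "meas.py", line 10, in circ
    if r: return least_squares(lambda x:np.hypot(*(p-x).T)-r,c0,loss="soft_l1",f_scale=.002).x
                 ~~~~~~~~~~~~~^^^^^^^^^^^^^^^^^^^^^^^^^^^^^^^^^^^^^^^^^^^^^^^^^^^^^^^^^^^^^^
ValueError: Initial guess is outside of provided bounds
```

```bash
python3 - <<'E'
from h import *
np.set_printoptions(precision=3,suppress=True)
for n in("scene","side"):
    s=snapshot(n); P=cloud(s)[s["depth"]>0]
    q=P[(P[:,2]>.2)&(P[:,2]<.7)&(P[:,0]>.15)&(P[:,0]<.8)&(P[:,1]>-.4)&(P[:,1]<.6)]
    print(n,len(q))
    for y in np.arange(-.4,.6,.1):
        w=q[(q[:,1]>=y)&(q[:,1]<y+.1)]
        if len(w): print(round(y,1),len(w),w.min(0),w.max(0))
E
python3 -m jog '[1,0,0,0,-0.1, 1,0,0,0,-0.1, 1,0,0,0,-0.1, 1,0,0,-0.02,-0.1, 1,0,0,-0.01,0]' 30
```

```text
scene 7907
0.3 3027 [0.544 0.301 0.2  ] [0.8   0.4   0.363]
0.4 4134 [0.171 0.4   0.2  ] [0.671 0.5   0.561]
0.5 746 [0.169 0.5   0.201] [0.693 0.599 0.559]
side 8921
0.3 5667 [0.546 0.301 0.2  ] [0.8   0.4   0.364]
0.4 2098 [0.173 0.4   0.242] [0.665 0.5   0.379]
0.5 1156 [0.216 0.5   0.243] [0.675 0.6   0.371]
time_s: 1.0
eef_pos: [0.2132, 0.5076, 0.2626]
tool_rot: [-0.003, 3.141, 0.003]
wrist_force: [-1.3, -0.0, 0.3]
finger_gap: 1.001
grip_force: 0.0
```

```bash
python3 -m jog '[1,-0.02,-0.0275,0,0, 1,-0.022,-0.0275,0,0, 1,-0.022,-0.0275,0,0, 1,-0.022,-0.0275,0,0, 1,-0.022,-0.0275,0,0, 1,-0.022,-0.0275,0,0, 1,-0.022,-0.0275,0,0, 1,-0.022,-0.0275,0,0, 1,-0.022,-0.0275,0,0, 1,-0.022,-0.0275,0,0, 1,-0.022,-0.0275,0,0, 1,-0.019,-0.0275,0,0, 1,0,0,0,0, 1,0,0,0,0]'
python3 - <<'E'
from h import *
np.set_printoptions(precision=4,suppress=True)
s=snapshot("scene"); P=cloud(s)[s["depth"]>0]
q=P[(P[:,2]>.2)&(P[:,2]<.4)&(P[:,0]>.5)&(P[:,0]<.7)&(P[:,1]>.27)&(P[:,1]<.4)]
for x in np.arange(.5,.7,.04):
    w=q[(q[:,0]>=x)&(q[:,0]<x+.04)]
    if len(w): print(x,len(w),w[np.argmin(w[:,1])])
s=snapshot("wrist"); cv2.imwrite("pics/w1.png",s["image"]); print(s["xyz"],readout.state()["eef_pos"])
E
```

```text
time_s: 2.4
eef_pos: [0.4732, 0.177, 0.2615]
tool_rot: [0.003, 3.141, 0.001]
wrist_force: [-0.5, 0.9, 0.0]
finger_gap: 1.001
grip_force: 0.0
0.54 10 [0.5572 0.3913 0.2476]
0.5800000000000001 21 [0.6073 0.3797 0.2705]
0.6200000000000001 400 [0.6558 0.3142 0.3507]
0.6600000000000001 735 [0.6995 0.3121 0.3489]
[0.394  0.1777 0.4037] [0.4722 0.1791 0.2614]
```

View pics/w1.png

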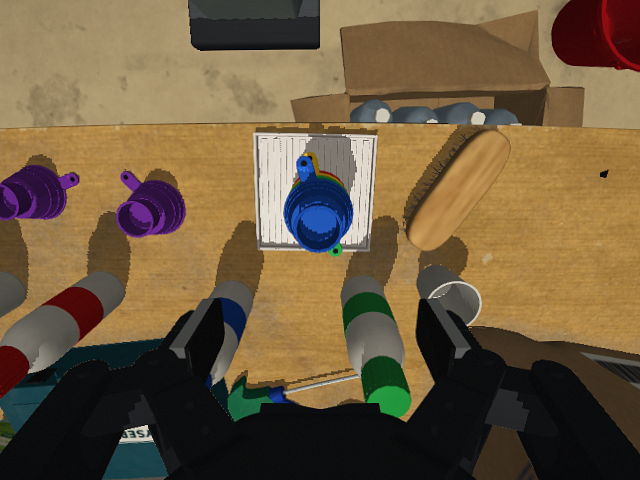

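The wrist view shows the blue cup's rim centred near (319,227) on the tray, with no other blue measure. I'll take its position from the rim edge on z = 0.136.

Run:
```python
from meas import *
np.set_printoptions(precision=4,suppress=True)
s=snapshot("wrist"); P=cloud(s); m=mask(s["image"],"blue")&(s["depth"]>0)&(P[...,2]<.145)
m[:150]=0;m[270:]=0;m[:,:270]=0;m[:,370:]=0
print(plane(s,[[319,227],[293,227],[345,227],[319,251]],.136))
for lo,hi in((.132,.14),(.12,.132),(.1,.111),(.078,.095)):
    q=P[m&(P[...,2]>lo)&(P[...,2]<hi)]; print(lo,len(q),circ(q[:,:2]),q.min(0),q.max(0))
a=P[m&(P[...,2]>.12)]
print("ztop",np.percentile(a[:,2],[50,90,99]))
```

```text
[[0.4713 0.178  0.136 ]
 [0.4714 0.1565 0.136 ]
 [0.4713 0.1996 0.136 ]
 [0.4925 0.1781 0.136 ]]
0.132 565 [0.4729 0.1763 0.019 ] [0.4529 0.1556 0.1321] [0.494  0.1965 0.1374]
0.12 295 [0.4726 0.1763 0.0177] [0.4542 0.1587 0.12  ] [0.4913 0.1935 0.1319]
0.1 394 [0.4736 0.1762 0.0264] [0.4463 0.149  0.1   ] [0.4856 0.2041 0.111 ]
0.078 1088 [0.4715 0.1753 0.032 ] [0.419  0.1421 0.0781] [0.497  0.2106 0.0947]
ztop [0.1348 0.1361 0.1369]
```

```bash
python3 -m jog '[1,-0.0005,-0.0015,0.03,0, 1,0,-0.001,0.03,0, 1,0,0,0.03,0, 1,0,0,0.03,0, 1,0,0,0.02,0, 1,0,0,0.0065,0, 1,0,0,0,0, 0,0,0,0,0, 0,0,0,0,0, 0,0,0,0,0, 0,0,0,0,0, 0,0,0,0,0, 0,0,0,0,0]' 30
```

```text
time_s: 3.85
eef_pos: [0.4741, 0.1759, 0.1159]
tool_rot: [-0.004, 3.139, 0.002]
wrist_force: [-0.4, 0.9, 5.3]
finger_gap: 0.451
grip_force: 30.1
```

```bash
python3 -m jog '[0,0,0,-0.01,0, 0,0,0,-0.02,0, 0,0,0,-0.03,0, 0,0,0,-0.03,0, 0,0,0,-0.03,0, 0,0,0,-0.03,0, 0,-0.02,-0.0193,0,0, 0,-0.0225,-0.0193,0,0, 0,-0.0225,-0.0193,0,0, 0,-0.0225,-0.0193,0,0, 0,-0.0225,-0.0193,0,0, 0,-0.022,-0.0193,0,0, 0,0,0,0,0, 0,0,0,0,0]'
python3 - <<'E'
from h import *
cv2.imwrite("pics/s2.png",snapshot("side")["image"][60:420,130:530])
cv2.imwrite("pics/w2.png",snapshot("wrist")["image"])
print(readout.state()["eef_pos"])
E
```

```text
time_s: 5.25
eef_pos: [0.6053, 0.0589, 0.2643]
tool_rot: [0.001, -3.14, 0.001]
wrist_force: [0.6, 1.0, -0.5]
finger_gap: 0.44
grip_force: 30.2
[0.60479085 0.06091867 0.26471144]
```

View pics/s2.png

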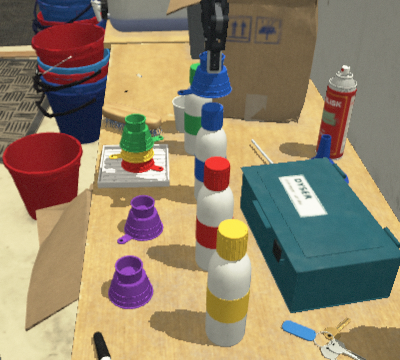

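View pics/w2.png

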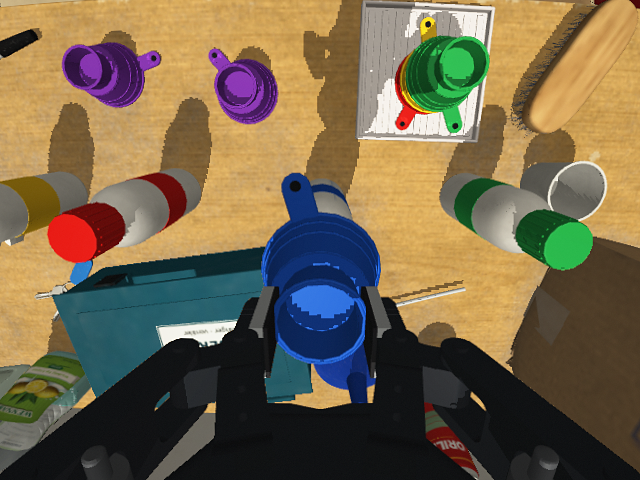

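```bash
python3 - <<'E'
from meas import *
np.set_printoptions(precision=4,suppress=True)
s=snapshot("wrist"); P=cloud(s)
for c in("red","green","yellow"):
    m=mask(s["image"],c)&(abs(P[...,2]-.192)<.004)
    q=P[m]; print(c,len(q),circ(q[:,:2]) if len(q)>20 else"",q[:,:2].min(0),q[:,:2].max(0),(q[:,:2].min(0)+q[:,:2].max(0))/2) if len(q) else 0
m=mask(s["image"],"green")&(P[...,2]>.104)&(P[...,2]<.116); print("green stack rim",circ(P[m][:,:2]),P[m].min(0),P[m].max(0))
m=mask(s["image"],"blue")&(P[...,2]>.22)&(P[...,2]<.3); q=P[m]
for z in np.arange(.22,.3,.01):
    w=q[(q[:,2]>z)&(q[:,2]<z+.01)]; print(z,len(w),w.min(0)[:2] if len(w) else"",w.max(0)[:2] if len(w) else"")
E
python3 -m jog '[0,-0.002,0,0.015,0, 0,0,0,0.015,0, 0,0,0,0.015,0, 0,0,0,0.01,0, 0,0,0,0.006,0, 0,0,0,0.003,0, 0,0,0,0,0, 0,0,0,0,0]'
```

```text
red 2066 [ 0.5963 -0.1103  0.013 ] [ 0.5779 -0.1301] [ 0.6148 -0.0932] [ 0.5963 -0.1116]
green 1989 [0.6011 0.2314 0.013 ] [0.5837 0.2146] [0.6198 0.2512] [0.6017 0.2329]
green stack rim [0.4741 0.1755 0.0187] [ 0.4538 -0.3063  0.104 ] [0.8433 0.1968 0.1149]
0.22 1699 [0.5484 0.0263] [0.6135 0.0952]
0.23 1254 [0.5493 0.0288] [0.611  0.0944]
0.24000000000000002 1246 [0.5736 0.0309] [0.6049 0.0902]
0.25 1298 [0.5758 0.0334] [0.602  0.0876]
0.26 5076 [0.5785 0.0362] [0.6223 0.0858]
0.27 1819 [0.5842 0.0358] [0.6228 0.0798]
0.28 2245 [0.5828 0.0413] [0.6249 0.0795]
0.29000000000000004 1 [0.6157 0.0795] [0.6157 0.0795]
time_s: 6.2
eef_pos: [0.608, 0.0597, 0.2015]
tool_rot: [-0.004, 3.14, 0.0]
wrist_force: [-0.2, 0.2, 0.9]
finger_gap: 0.44
grip_force: 30.2
```

```bash
python3 -m jog '[0,0,0,0.003,0, 0,0,0,0.002,0, 0,0,0,0.001,0, 0,0,0,0,0, 0,0,0,0,0]'
```

```text
time_s: 6.7
eef_pos: [0.6084, 0.0595, 0.1967]
tool_rot: [-0.003, 3.139, 0.0]
wrist_force: [-0.0, -0.5, 5.5]
finger_gap: 0.439
grip_force: 30.6
```

```bash
python3 -m jog '[0.8,0,0,0,0, 0.8,0,0,0,0, 0.8,0,0,0,0, 0.8,0,0,-0.01,0, 1,0,0,-0.03,0, 1,0,0,-0.03,0]'
python3 -m jog '[1,0.022,0.0193,0,0, 1,0.0225,0.0193,0,0, 1,0.0225,0.0193,0,0, 1,0.0225,0.0193,0,0, 1,0.0225,0.0193,0,0, 1,0.022,0.0193,0,0, 1,0,0,0,0, 1,0,0,0,0]'
python3 - <<'E'
from meas import *
np.set_printoptions(precision=4,suppress=True)
s=snapshot("wrist"); P=cloud(s); D=s["depth"]>0
b=(abs(P[...,0]-.473)<.06)&(abs(P[...,1]-.176)<.06)&D
for lo,hi in((.106,.114),(.096,.106)):
    q=P[b&mask(s["image"],"green")&(P[...,2]>lo)&(P[...,2]<hi)]; print("green",len(q),circ(q[:,:2]),q.min(0),q.max(0))
print(readout.state()["eef_pos"])
s=snapshot("side"); P=cloud(s); m=mask(s["image"],"blue")&(P[...,2]>.15)&(P[...,2]<.24)&(abs(P[...,0]-.607)<.08)&(abs(P[...,1]-.06)<.08)
q=P[m]; print("blue",len(q),"top",np.percentile(q[:,2],[1,99.5]),"rim fit",circ(q[q[:,2]>.198][:,:2]),q.min(0),q.max(0))
E
```

```text
time_s: 7.3
eef_pos: [0.6071, 0.0597, 0.2654]
tool_rot: [0.004, -3.14, 0.0]
wrist_force: [0.3, -0.8, 0.8]
finger_gap: 0.998
grip_force: 0.0
time_s: 8.1
eef_pos: [0.4734, 0.1755, 0.2656]
tool_rot: [-0.006, 3.14, 0.0]
wrist_force: [0.1, -0.4, 0.1]
finger_gap: 0.999
grip_force: 0.0
green 491 [0.4729 0.1762 0.019 ] [0.4529 0.156  0.106 ] [0.4939 0.1963 0.1137]
green 170 [0.4727 0.1761 0.0177] [0.4545 0.1591 0.096 ] [0.4908 0.1931 0.106 ]
[0.474  0.1744 0.2654]
blue 1352 top [0.1598 0.2172] rim fit [0.6077 0.0593 0.0183] [0.5524 0.0247 0.1588] [0.6413 0.0805 0.2183]
```

Blue is down, with its rim at z 0.217 and its centre at (0.608, 0.059). Now green.

```bash
python3 -m jog '[1,0,0.001,0.03,0, 1,0,0,0.03,0, 1,0,0,0.03,0, 1,0,0,0.03,0, 1,0,0,0.03,0, 1,0,0,0.017,0, 1,0,0,0.0065,0, 1,0,0,0,0, 0,0,0,0,0, 0,0,0,0,0, 0,0,0,0,0, 0,0,0,0,0, 0,0,0,0,0, 0,0,0,0,0]' 30
```

```text
time_s: 9.6
eef_pos: [0.474, 0.1766, 0.0924]
tool_rot: [-0.004, 3.14, 0.002]
wrist_force: [-0.7, 0.6, 7.0]
finger_gap: 0.44
grip_force: 30.0
```

```bash
python3 -m jog '[0,0,0,-0.01,0, 0,0,0,-0.025,0, 0,0,0,-0.035,0, 0,0,0,-0.035,0, 0,0,0,-0.035,0, 0,0,0,-0.035,0, 0,-0.02,0.01,0,0, 0,-0.027,0.0115,0,0, 0,-0.027,0.0115,0,0, 0,-0.027,0.0115,0,0, 0,-0.027,0.0115,0,0, 0,0,0,0,0, 0,0,0,0,0]'
python3 - <<'E'
from h import *
a=snapshot("side")["image"][40:340,180:480]; b=cv2.resize(snapshot("wrist")["image"],(400,300))
cv2.imwrite("pics/g1.png",np.hstack([a,b])); print(readout.state()["eef_pos"])
E
```

```text
time_s: 10.9
eef_pos: [0.6008, 0.2322, 0.2654]
tool_rot: [0.003, -3.14, 0.002]
wrist_force: [-0.1, -0.6, -0.9]
finger_gap: 0.438
grip_force: 30.2
[0.60041363 0.23192941 0.26661028]
```

View pics/g1.png

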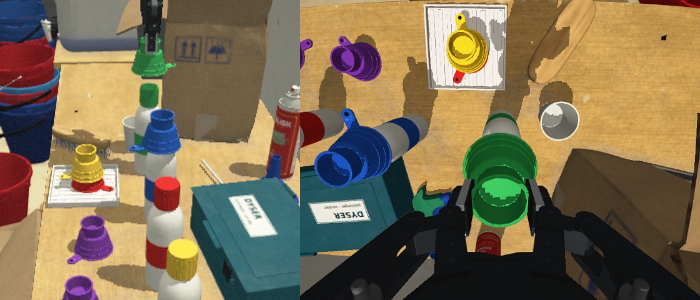

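The green measure is held level above the green closure (crop (150,60) over (148,95)), and blue sits level on its bottle. Yellow is now on top of the stack, so I'll lower green.

```bash
python3 -m jog '[0,-0.0015,0.001,0.015,0, 0,0,0,0.015,0, 0,0,0,0.015,0, 0,0,0,0.01,0, 0,0,0,0.006,0, 0,0,0,0.004,0, 0,0,0,0.002,0, 0,0,0,0.002,0, 0,0,0,0,0, 0,0,0,0,0]'
```

```text
time_s: 12.0
eef_pos: [0.6029, 0.2335, 0.1976]
tool_rot: [-0.004, 3.141, 0.0]
wrist_force: [-0.4, -0.5, -0.4]
finger_gap: 0.442
grip_force: 30.2
```

```bash
python3 -m jog '[0,0,0,0.0015,0, 0,0,0,0,0, 0,0,0,0,0]'
python3 -m jog '[0.8,0,0,0,0, 0.8,0,0,0,0, 0.8,0,0,0,0, 0.8,0,0,-0.01,0, 1,0,0,-0.03,0, 1,0,0,-0.03,0, 1,0.02,-0.01,0,0, 1,0.027,-0.0115,0,0, 1,0.027,-0.0115,0,0, 1,0.027,-0.0115,0,0, 1,0.028,-0.0125,0,0, 1,0,0,0,0, 1,0,0,0,0]'
python3 - <<'E'
from meas import *
np.set_printoptions(precision=4,suppress=True)
s=snapshot("wrist"); P=cloud(s); D=s["depth"]>0
b=(abs(P[...,0]-.473)<.06)&(abs(P[...,1]-.176)<.06)&D
for lo,hi in((.082,.09),(.072,.082)):
    q=P[b&mask(s["image"],"yellow")&(P[...,2]>lo)&(P[...,2]<hi)]; print("yellow",len(q),circ(q[:,:2]),q.min(0),q.max(0))
print(readout.state()["eef_pos"])
s=snapshot("side"); P=cloud(s); m=mask(s["image"],"green")&(P[...,2]>.15)&(P[...,2]<.24)&(abs(P[...,0]-.6)<.08)&(abs(P[...,1]-.233)<.08)
q=P[m]; print("green",len(q),"top",np.percentile(q[:,2],[1,99.5]),"rim fit",circ(q[q[:,2]>.198][:,:2]),q.min(0),q.max(0))
E
```

```text
time_s: 12.3
eef_pos: [0.6033, 0.2336, 0.1973]
tool_rot: [-0.004, 3.139, 0.001]
wrist_force: [-1.0, -0.5, 5.2]
finger_gap: 0.445
grip_force: 30.6
time_s: 13.6
eef_pos: [0.474, 0.1763, 0.2669]
tool_rot: [-0.003, 3.14, 0.002]
wrist_force: [0.3, 0.5, 0.4]
finger_gap: 0.999
grip_force: 0.0
yellow 441 [0.473  0.176  0.0189] [0.4529 0.1555 0.0821] [0.4938 0.1959 0.0895]
yellow 146 [0.4731 0.176  0.0174] [0.4549 0.159  0.072 ] [0.4916 0.1933 0.0819]
[0.4746 0.1766 0.2667]
green 977 top [0.1602 0.2175] rim fit [0.6028 0.2333 0.0183] [0.569  0.1975 0.1585] [0.6555 0.2582 0.2185]
```

```bash
python3 -m jog '[1,0.001,0,0.03,0, 1,0,0,0.035,0, 1,0,0,0.035,0, 1,0,0,0.035,0, 1,0,0,0.03,0, 1,0,0,0.02,0, 1,0,0,0.01,0, 1,0,0,0.003,0, 1,0,0,0,0, 0,0,0,0,0, 0,0,0,0,0, 0,0,0,0,0, 0,0,0,0,0, 0,0,0,0,0, 0,0,0,0,0]' 30
```

```text
time_s: 15.2
eef_pos: [0.4733, 0.1766, 0.0687]
tool_rot: [-0.004, 3.14, 0.001]
wrist_force: [-0.9, 0.0, 5.9]
finger_gap: 0.443
grip_force: 30.0
```

```bash
python3 -m jog '[0,0,0,-0.01,0, 0,0,0,-0.03,0, 0,0,0,-0.04,0, 0,0,0,-0.04,0, 0,0,0,-0.04,0, 0,0,0,-0.04,0, 0,0,0,-0.02,0]'
python3 -m jog '[0,0,-0.02,0,0, 0,-0.005,-0.035,0,0, 0,-0.01,-0.037,0,0, 0,-0.01,-0.037,0,0, 0,-0.01,-0.037,0,0, 0,-0.01,-0.037,0,0, 0,-0.012,-0.037,0,0, 0,-0.012,-0.037,0,0, 0,-0.012,-0.037,0,0, 0,-0.012,-0.037,0,0, 0,-0.012,-0.037,0,0, 0,-0.012,-0.03,0,0, 0,-0.009,-0.015,0,0, 0,0,0,0,0, 0,0,0,0,0]'
python3 - <<'E'
from h import *
a=snapshot("side")["image"][100:400,200:500]; b=cv2.resize(snapshot("wrist")["image"],(400,300))
cv2.imwrite("pics/y1.png",np.hstack([a,b])); print(readout.state()["eef_pos"])
E
```

```text
time_s: 15.9
eef_pos: [0.4741, 0.1763, 0.2921]
tool_rot: [-0.003, 3.136, 0.004]
wrist_force: [0.1, -0.3, 0.3]
finger_gap: 0.438
grip_force: 30.3
time_s: 17.4
eef_pos: [0.5995, -0.2561, 0.2874]
tool_rot: [0.003, -3.14, -0.002]
wrist_force: [0.8, 0.5, -0.6]
finger_gap: 0.439
grip_force: 30.3
[ 0.59983081 -0.25482181  0.28797975]
```

View pics/y1.png

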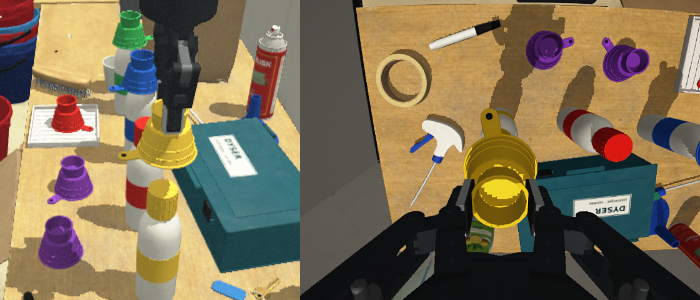

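The yellow measure is held level over the yellow closure (crop (165,145) over (160,195)), and green and blue are seated. Lowering it about 90 mm.

```bash
python3 -m jog '[0,0,-0.001,0.02,0, 0,0,0,0.02,0, 0,0,0,0.015,0, 0,0,0,0.015,0, 0,0,0,0.01,0, 0,0,0,0.005,0, 0,0,0,0.003,0, 0,0,0,0.002,0, 0,0,0,0,0, 0,0,0,0,0]'
```

```text
time_s: 18.5
eef_pos: [0.6, -0.2578, 0.1984]
tool_rot: [-0.004, 3.141, -0.001]
wrist_force: [0.4, -0.4, -0.7]
finger_gap: 0.441
grip_force: 30.3
```

```bash
python3 -m jog '[0,0,0,0.0015,0, 0,0,0,0.001,0, 0,0,0,0,0, 0,0,0,0,0]'
python3 -m jog '[0.8,0,0,0,0, 0.8,0,0,0,0, 0.8,0,0,0,0, 0.8,0,0,-0.01,0, 1,0,0,-0.03,0, 1,0,0,-0.04,0]'
python3 -m jog '[1,0.005,0.015,0,0, 1,0.012,0.03,0,0, 1,0.012,0.037,0,0, 1,0.012,0.037,0,0, 1,0.012,0.037,0,0, 1,0.012,0.037,0,0, 1,0.01,0.037,0,0, 1,0.01,0.037,0,0, 1,0.01,0.037,0,0, 1,0.01,0.037,0,0, 1,0.01,0.037,0,0, 1,0.008,0.035,0,0, 1,0.003,0.02,0,0, 1,0,0,0,0, 1,0,0,0,0]'
python3 - <<'E'
from meas import *
np.set_printoptions(precision=4,suppress=True)
s=snapshot("wrist"); P=cloud(s); D=s["depth"]>0
b=(abs(P[...,0]-.473)<.06)&(abs(P[...,1]-.176)<.06)&D
for lo,hi in((.058,.066),(.048,.058)):
    q=P[b&mask(s["image"],"red")&(P[...,2]>lo)&(P[...,2]<hi)]; print("red",len(q),circ(q[:,:2]),q.min(0),q.max(0))
print(readout.state()["eef_pos"])
s=snapshot("side"); P=cloud(s); m=mask(s["image"],"yellow")&(P[...,2]>.15)&(P[...,2]<.24)&(abs(P[...,0]-.6)<.08)&(abs(P[...,1]+.257)<.08)
q=P[m]; print("yellow",len(q),"top",np.percentile(q[:,2],[1,99.5]),"rim fit",circ(q[q[:,2]>.198][:,:2]),q.min(0),q.max(0))
E
```

```text
time_s: 18.9
eef_pos: [0.6005, -0.2581, 0.1975]
tool_rot: [-0.004, 3.138, -0.002]
wrist_force: [-0.8, 0.7, 5.5]
finger_gap: 0.447
grip_force: 30.8
time_s: 19.5
eef_pos: [0.5987, -0.2567, 0.2744]
tool_rot: [0.003, -3.137, -0.003]
wrist_force: [0.3, -0.3, -0.2]
finger_gap: 1.003
grip_force: 0.0
time_s: 21.0
eef_pos: [0.4731, 0.1746, 0.2758]
tool_rot: [-0.004, 3.141, -0.001]
wrist_force: [-0.2, -0.2, 0.1]
finger_gap: 0.999
grip_force: 0.0
red 342 [0.4733 0.1758 0.0189] [0.4545 0.1558 0.0581] [0.4934 0.1957 0.0658]
red 117 [0.4734 0.1759 0.0172] [0.4559 0.1587 0.048 ] [0.4908 0.1929 0.058 ]
[0.4734 0.1735 0.2757]
yellow 2880 top [0.1596 0.2174] rim fit [ 0.6013 -0.2586  0.0183] [ 0.5453 -0.2928  0.1577] [ 0.6356 -0.238   0.2186]
```

Yellow is seated, with its rim at 0.217. Now the last one, red.

```bash
python3 -m jog '[1,0,0.0015,0.03,0, 1,0,0,0.035,0, 1,0,0,0.035,0, 1,0,0,0.035,0, 1,0,0,0.035,0, 1,0,0,0.03,0, 1,0,0,0.02,0, 1,0,0,0.009,0, 1,0,0,0.002,0, 1,0,0,0,0, 0,0,0,0,0, 0,0,0,0,0, 0,0,0,0,0, 0,0,0,0,0, 0,0,0,0,0, 0,0,0,0,0]' 30
```

```text
time_s: 22.7
eef_pos: [0.4733, 0.177, 0.0451]
tool_rot: [-0.004, 3.141, 0.001]
wrist_force: [-0.9, -0.2, 5.9]
finger_gap: 0.447
grip_force: 29.8
```

```bash
python3 -m jog '[0,0,0,-0.01,0, 0,0,0,-0.03,0, 0,0,0,-0.04,0, 0,0,0,-0.04,0, 0,0,0,-0.04,0, 0,0,0,-0.04,0, 0,0,0,-0.03,0, 0,0,0,-0.015,0]'
python3 -m jog '[0,-0.003,-0.02,0,0, 0,-0.01,-0.034,0,0, 0,-0.015,-0.036,0,0, 0,-0.015,-0.036,0,0, 0,-0.015,-0.036,0,0, 0,-0.015,-0.036,0,0, 0,-0.016,-0.036,0,0, 0,-0.016,-0.028,0,0, 0,-0.012,-0.018,0,0, 0,-0.006,-0.008,0,0, 0,0,0,0,0, 0,0,0,0,0]'
python3 - <<'E'
from h import *
a=snapshot("side")["image"][100:400,200:500]; b=cv2.resize(snapshot("wrist")["image"],(400,300))
cv2.imwrite("pics/r1.png",np.hstack([a,b])); print(readout.state()["eef_pos"])
E
```

```text
time_s: 23.5
eef_pos: [0.474, 0.1769, 0.2931]
tool_rot: [-0.003, 3.136, 0.004]
wrist_force: [-0.4, 0.0, -1.0]
finger_gap: 0.446
grip_force: 30.2
time_s: 24.7
eef_pos: [0.5962, -0.1094, 0.2892]
tool_rot: [0.006, -3.141, -0.002]
wrist_force: [-0.3, 0.5, -0.0]
finger_gap: 0.444
grip_force: 30.2
[ 0.59627184 -0.10896373  0.28949168]
```

View pics/r1.png

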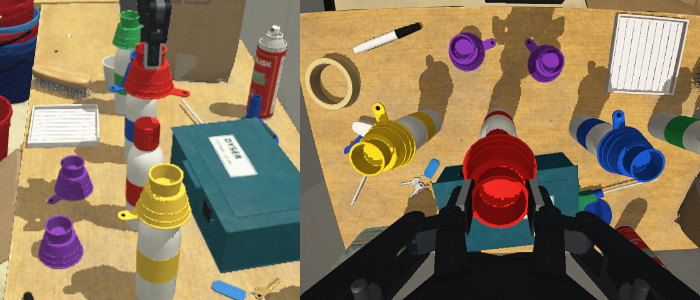

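The red measure is level over the red closure (crop (150,80) over (147,130)), and the tray is empty. Lowering it.

```bash
python3 -m jog '[0,0,-0.002,0.02,0, 0,0,0,0.02,0, 0,0,0,0.015,0, 0,0,0,0.015,0, 0,0,0,0.01,0, 0,0,0,0.006,0, 0,0,0,0.003,0, 0,0,0,0.002,0, 0,0,0,0,0, 0,0,0,0,0]'
```

```text
time_s: 25.8
eef_pos: [0.5968, -0.1132, 0.1989]
tool_rot: [-0.003, 3.141, -0.0]
wrist_force: [-0.2, 0.2, -0.7]
finger_gap: 0.447
grip_force: 30.2
```

```bash
python3 -m jog '[0,0,0,0.002,0, 0,0,0,0.001,0, 0,0,0,0,0, 0,0,0,0,0]'
python3 -m jog '[0.8,0,0,0,0, 0.8,0,0,0,0, 0.8,0,0,0,0, 0.8,0,0,-0.01,0, 1,0,0,-0.03,0, 1,0,0,-0.04,0, 1,0.03,0,0,0, 1,0.03,0,0,0, 1,0.03,0,0,0, 1,0.03,0,0,0, 1,0.03,0,0,0, 1,0,0,0,0, 1,0,0,0,0]'
python3 - <<'E'
from meas import *
np.set_printoptions(precision=4,suppress=True)
B={"red":(.597,-.1115),"yellow":(.5995,-.2565),"green":(.6015,.233),"blue":(.607,.06)}
for n in("side","wrist"):
    s=snapshot(n); P=cloud(s)
    if n=="side": cv2.imwrite("pics/end.png",s["image"][80:460,160:500])
    for c,(x,y) in B.items():
        b=(np.hypot(P[...,0]-x,P[...,1]-y)<.08)&mask(s["image"],c); q=P[b&(P[...,2]>.14)&(P[...,2]<.24)]
        if len(q)<50: continue
        r=q[q[:,2]>.2]; w=P[b&(P[...,2]>.05)&(P[...,2]<.1)]
        print(n,c,"z",np.percentile(q[:,2],[1,99.5]),"cup",circ(r[:,:2]) if len(r)>20 else"","sleeve",circ(w[:,:2],.028) if len(w)>30 else"")
print(readout.state()["eef_pos"],readout.state()["time_s"])
E
```

```text
time_s: 26.2
eef_pos: [0.5976, -0.1133, 0.198]
tool_rot: [-0.004, 3.137, -0.0]
wrist_force: [-1.3, -0.3, 7.5]
finger_gap: 0.446
grip_force: 30.9
time_s: 27.5
eef_pos: [0.4467, -0.1135, 0.2762]
tool_rot: [-0.003, 3.139, 0.001]
wrist_force: [0.2, -0.1, 1.1]
finger_gap: 0.998
grip_force: 0.0
side red z [0.1594 0.217 ] cup [ 0.5983 -0.1139  0.0183] sleeve [ 0.5975 -0.1114]
side yellow z [0.1596 0.2172] cup [ 0.6012 -0.2586  0.0183] sleeve [ 0.5999 -0.2557]
side green z [0.16   0.2175] cup [0.6028 0.2335 0.0184] sleeve [0.5639 0.1958]
side blue z [0.1598 0.2178] cup [0.6077 0.0592 0.0183] sleeve [0.6099 0.0616]
wrist red z [0.16  0.208] cup [ 0.5965 -0.1142  0.0175] sleeve [ 0.5967 -0.1124]
wrist yellow z [0.16   0.2174] cup [ 0.5998 -0.2579  0.0188] sleeve [ 0.5992 -0.2561]
wrist green z [0.1593 0.1702] cup  sleeve [0.6019 0.2327]
wrist blue z [0.1599 0.2174] cup [0.6066 0.0582 0.0185] sleeve [0.6092 0.0616]
[ 0.4475 -0.1132  0.2758] 27.6
```

View pics/end.png

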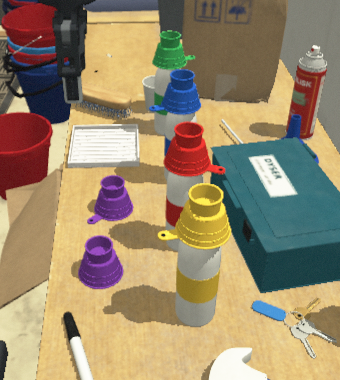

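All four measures are level on bottles of their own colour. Each sits within about 4 mm of its bottle's axis with its rim at about 0.217 m, and the robot is clear. Handing in.

```bash
python3 -c "
from station import workorder
print(workorder.hand_in())"
```

```text
the job is handed in; nothing more can be done
None
```

All four measures are upside down, level and fully down on the bottles of their own colour, with the bottles standing where they were; I handed the job in at about 28 s, and the hand-in returned no verdict.

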